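# Tip a stray nut out of a terminal box and fit the missing module

## Robot

A 6-joint arm with a two-finger parallel gripper is mounted at the origin on the work surface. World frame = base frame: x ahead of the robot, y to its left, z up, the work surface at z = 0. Lengths are in m, angles in rad, forces in N, time in s.
With the tool pointing down it reaches from about 0.25 to 0.775 m from the base axis. Payload 4 kg.
Tool frame: the origin (TCP) lies at the centre of the arm's flange, where the gripper is bolted on; the fingertips stand 199 mm ahead of it and the grasp point (between the pads) lies 180 mm ahead of it; z points along the fingers, y is the line along which they close (so a half turn about z gives the same grasp; the last joint's range is limited). The gripper opens to 94 mm and grips with 3 to 60 N. Pads are 16 mm wide; open, the fingers measure 119 mm over their backs; the gripper's body (75 mm by 177 mm) begins 78 mm behind the grasp point.
Start: joints at [1.212, 0.087, 1.371, -0, 1.684, -0.103], TCP at [0.139, 0.532, 0.405] pointing down, gripper open.
Joint ranges: [-3.1, 3.1], [-0.76, 2.03], [0.27, 2.55], [-1.08, 4.22], [0.17, 2.65], [-2.57, 2.57]. Speed limits (rad/s): [2.79, 2.79, 3.14, 3.14, 3.14, 3.14].

## Interface

Orientations are given as [roll, pitch, yaw] about the fixed x, y, z axes, in that order (R = Rz(yaw) Ry(pitch) Rx(roll)).
In Python, from bench import robot, eyes, models gives the robot as it stands.
- The arm moves only by the tool step_arm, never from a script. Its argument "commands" is a list that holds one entry, the list of rows, each a list of 7 numbers: the shift along the tool's x, y, z in mm, then the turn, a rotation vector about the tool's x, y, z in rad, then the finger opening in mm, from 0 to 94. In form: [[[tx, ty, tz, wx, wy, wz, gripper], ...]]. A call has 1 to 20 rows; each row shifts and turns the commanded pose from where the row before left it, along the tool's axes as they then stand; what a row does not reach is not made up. A row lasts 1/8 s, in which the tool goes at most 62.5 mm and 10.7 degrees, less where a joint would pass 70% of its speed; a pose out of reach is approached as far as the arm can. A call is refused whole if a number of a shift passes 62.5 or a number of a turn 0.188, either way. A call with a gripper value outside its range is refused whole. The fingers move at their own pace and stop on an object; the grip force is fixed at half the most. Time passes only in rows, so rows that do not move let the fingers close. It gives the time, the measured TCP pose, the force, the opening and the grip force at its end, in the units of the state.
- robot.get_obs(): the state, without advancing time (a new reading comes with each control period).
- eyes.snapshot(name): name is "scene" or "side" or "wrist"; returns a dict with "color" (384x512x3 uint8, red, green, blue), "camera_matrix" (3x3 intrinsics, pixels), "D" ([k1, k2, p1, p2, k3] as OpenCV has them; the pictures are not rectified), "eye" and "rotation" of the camera in the world; the wrist camera has in their place "tool_from_camera" (4x4, takes a point from camera to tool coordinates, whose origin is the TCP and whose axes are the flange's). Camera axes: x right, y up, looking along -z (the intrinsics and any distortion apply to the point x, -y, -z); pixel columns grow to the right and rows downward; lengths in m; the calibration is good to about 2 mm. A picture is of the moment at which its call begins: read the wrist's pose just before it. There is no depth.
- robot.close_job(): hands the job in; it is judged then, once.
Trained networks look in a picture, given as the dict that the camera call returned (one of the last four; its "shot" number tells which), for a name from the list of things; names that differ only in an ending like _2 or _b are one class to them, and where a whole thing is asked for, a point or a joint stands for the part that bears it (a point fixed in the world has none). Each returns a list of dicts, best first, with "confidence" (0 to 1); they miss things now and then, are a little off and sometimes report something else, mostly with a low value. They report only what shows in the picture. A call takes as long as a camera call. They do not tell look-alikes from the thing itself.
- models.masks_of(picture, query): "mask" (384x512 bool, what is visible of it) and "xy" ([column, row] in pixels, amid what is visible of it).
- models.tip_of(picture, query): "xy" ([column, row] in pixels: a listed point, or the origin of a listed thing).
The state is a dict: "time": time; "joint_positions": joint angles; "qvel": joint speeds; "joint_torque": joint torques, N m; "tool_pos": TCP position; "ee_rot": TCP orientation; "wrist_force": force on the tool from outside, world axes, zero at the start; "wrist_torque": the same for the moment, N m; "width": finger opening in m; "finger_force": force on a finger pad.
Only numpy, scipy, OpenCV 4.12 (cv2) and the standard library are available. Lean on these libraries where they do the work, as an engineer would, in place of code of your own. Each camera call takes 0.05 s, during which the arm holds its last target. There are 200 camera calls.

## Task

A stray nut lies in the empty bay of the terminal box. Without dropping or slamming the box, tip it towards the pan until it leans lightly on the crossbar, hold it there until the nut has dropped into the pan, and lower it gently back level on its stand. Then set the tall terminal module upright into the empty bay, fully down on the box floor and in line with its two neighbours, let go of it without dropping it, and leave the other things on the bench alone.

Things in the scene. Friction and masses are not known exactly. Their poses are not given: they have to be found in the camera images.
- stand: Fixed grey steel tipping stand, 150 mm wide (own x). Origin on the table straight under the pivot line; own y points to the pan. Deck 40 mm above the table, y -127 to 18 mm. Low saddle lugs on the deck hold the box's pivot bar with 1.5 mm of play.
- pan (a point): Middle of the floor of the stand's aluminium pan, 76.5 mm in +y from the stand's origin, open above: 150 x 115 mm, floor 3 mm and rim 22 mm above the table.
- seat (a point): Point on the stand's deck, 40 mm above the stand's origin, where the box's origin belongs when the box is level in its saddles.
- rest: Fixed frame over the pan, same origin and axes as the stand: posts 94 mm tall at x -100 and 100 mm carry a round steel crossbar (12 mm thick, along x, axis 82 mm above the table). It is set differently each time, 28 to 38 mm from the origin in +y; the setting is not reported. The tipped box meets it at 29 to 41 degrees: feel for it. Rigid; over 35 N between box and bar is too much.
- box: Loose cream open-topped terminal box, 0.4 to 0.75 kg, level on the deck, aligned with the stand. Origin on the deck below its pivot bar; own x across, y to the pan, z up. Walls x -54 to 54, y -110 (rear) to 0 mm, z 12 to 66, 4 mm thick; end at y = 0 open; inner floor z = 16. It tips about the pivot bar (12 mm thick, along x at y = 0, z = 6); two feet at the rear.
- rear (a point): Point high on the outside of the box's flat rear wall: x = 0, y = -110, z = 52 mm in the box's frame. Pushed here towards the pan (3 to 10 N) the box tips; let go, it falls back by its own weight.
- bay (a point): Middle of the floor of the box's empty bay: x = 0, y = -70, z = 16 mm in the box's frame. The bay is 30 mm wide (x), between two grey terminal blocks that are part of the box: x -50 to -15 and 15 to 50, y -100 to -40, tops at z = 56 mm.
- nut_center (a point): Centre of the stray nut: eight-sided steel nut, 20 mm across flats, 18 mm long, 30 g, lying on a flat (axis along the box's x, roughly) in the bay. It rolls or slides out once the box is tipped more than about 25 degrees.
- module_center (a point): Centre of the tall terminal module: grey block 27 mm (own x) by 60 mm (y) by 90 mm (z) tall, 0.1 to 0.18 kg, standing upright on the bench; this point is 45 mm above its foot. It goes in the bay with its x along the box's x, either way round.
- spare_center (a point): Bystander: centre of a short wide grey terminal module, 42 x 60 x 50 mm; does not fit the bay. Leave it.
- nut2_center (a point): Bystander: centre of a larger eight-sided nut, 26 mm across flats, on the bench beside the stand. Leave it.
- tape: Bystander: black tape roll, 56 mm across, 19 mm high; origin under its centre.
- driver: Bystander: yellow screwdriver lying on the bench.
- carton: Bystander: cardboard carton 90 x 110 x 70 mm; origin under its centre.
- punch: Bystander: punch-down tool, grey handle 170 mm long, lying on the bench; origin under the handle's middle.
- kraft: Bystander: roll of brown paper tape, 90 mm across, 50 mm high; origin under its centre.
Things that resemble listed ones, but are neither listed nor needed, are in the scene too. Leave any purple look-alike of the box alone.

How it is judged:
On the way, in this order (a step that is already met when the one before it is completed fails the run):
1. the box leans on the crossbar, and the stray nut has dropped into the pan (contact force between box and rest above 0.3 N and x of nut_center in the frame of stand between -0.075 and 0.075 m and y of nut_center in the frame of stand between 0.018 and 0.134 m and height (world z) of nut_center below 0.03 m), for 0.3 s.
2. the box is back level in its saddles, the nut still in the pan (angle between box's own z axis and vertical below 0.035 rad and distance between box and seat below 0.006 m and angle between the x axis of box and the x axis of stand, either way round below 0.06 rad and x of nut_center in the frame of stand between -0.075 and 0.075 m and y of nut_center in the frame of stand between 0.018 and 0.134 m and height (world z) of nut_center below 0.03 m), for 0.2 s.
At the end, for the whole second after the job is handed in: Nut in the pan; box level (2 degrees), origin within 6 mm of the seat, square to the stand (3.4 degrees); tall module upright (3.4 degrees) in the bay, foot within 4 mm of the floor, within 4 mm of the bay's middle across and 12 mm along; all at rest (all of step 2 and x of module_center in the frame of box between -0.004 and 0.004 m and y of module_center in the frame of box between -0.082 and -0.058 m and z of module_center in the frame of box between 0.056 and 0.064 m and angle between module_center's own z axis and vertical below 0.06 rad and linear speed of each of module, box below 0.02 m/s and linear speed of nut below 0.05 m/s); the robot touches nothing.
It fails at once if the box pressed on the crossbar with more than 35 N (contact force between box and rest above 35 N).
It fails at once if the box dropped or slammed (turning faster than 3 rad/s) (angular speed of box above 3 rad/s).
It fails at once if the module dropped (moving faster than 0.5 m/s out of the fingers) (linear speed of module above 0.5 m/s and contact force between the fingers and module below 0.1 N).
It fails at once if another thing on the bench moved by more than 30 mm (distance of any of spare_center, nut2_center, tape, driver, carton, punch, kraft from where it was at the start of the episode above 0.03 m).
It also fails if it takes over 72 s, if anything falls off the work surface, if the arm or the gripper's body presses on something with over 40 N, if the wrist force passes 120 N, or if a joint passes its speed limit or range.

## Working session

There is one attempt and no reset: what is moved stays moved. The work goes in short steps, Python scripts to look and compute and a tool call to move; the robot and the scene stay as the last step left them, time stands still between calls to the robot, and variables do not carry over. Pictures are saved under pics/ and viewed, at most 12 in all, crops included, and the job is handed in when it is done.

Besides the shell and the picture viewer there is one more tool, called after "Emit:" as name(argument=value, ...), one argument or row to a line, values as JSON. step_arm: Moves the arm, as the interface text tells. Its arguments: {"type":"object","properties":{"commands":{"type":"array"}},"required":["commands"]}

```bash
mkdir -p pics; cat > h.py <<'E'
import numpy as np, cv2
from scipy.spatial.transform import Rotation as R
from bench import robot, eyes, models
def tool():
    o=robot.get_obs(); return np.array(o["tool_pos"]),R.from_euler('xyz',o["ee_rot"]).as_matrix()
def snap(n):
    if n=="wrist": p,M=tool()
    s=eyes.snapshot(n)
    if n=="wrist":
        T=np.array(s["tool_from_camera"]); s["_e"]=p+M@T[:3,3]; s["_r"]=M@T[:3,:3]
    else: s["_e"]=np.array(s["eye"]); r=np.array(s["rotation"]); s["_r"]=r if r.shape==(3,3) else R.from_euler('xyz',r).as_matrix()
    return s
def ray(s,xy):
    u=cv2.undistortPoints(np.array([[xy]],float),np.array(s["camera_matrix"]),np.array(s["D"]))[0,0]
    d=s["_r"]@np.array([u[0],-u[1],-1]); return s["_e"],d/np.linalg.norm(d)
def onz(s,xy,z):
    e,d=ray(s,xy); return e+d*(z-e[2])/d[2]
def proj(s,P):
    c=(np.atleast_2d(P)-s["_e"])@s["_r"]; c=c*[1,-1,-1]
    return cv2.projectPoints(c.reshape(-1,1,3),np.zeros(3),np.zeros(3),np.array(s["camera_matrix"]),np.array(s["D"]))[0][:,0]
def tri(rs):
    A=0;b=0
    for e,d in rs:
        Q=np.eye(3)-np.outer(d,d);A=A+Q;b=b+Q@e
    p=np.linalg.solve(A,b); return p,[np.linalg.norm(np.cross(p-e,d)) for e,d in rs]
def save(s,n): cv2.imwrite("pics/"+n,np.array(s["color"])[:,:,::-1])
E
cat > a.py <<'E'
from h import *
ss={n:snap(n) for n in ["scene","side"]}
for n,s in ss.items(): print(n,s["_e"].round(3),s["_r"].round(2).tolist())
im=np.hstack([cv2.resize(np.array(s["color"]),(400*2,600)) if 0 else np.array(s["color"]) for s in ss.values()])
for n,s in ss.items(): save(s,n+"0.png")
for q in ["stand","pan","seat","rest","box","rear","bay","nut_center","module_center","spare_center","nut2_center","tape","driver","carton","punch","kraft"]:
    o={n:models.tip_of(s,q)[:3] for n,s in ss.items()}
    print(q,{n:[(np.round(d["xy"]).tolist(),round(d["confidence"],2)) for d in v] for n,v in o.items()})
    if all(o.values()):
        for a in o["scene"][:2]:
            for b in o["side"][:2]:
                p,r=tri([ray(ss["scene"],a["xy"]),ray(ss["side"],b["xy"])])
                if r[0]<.01: print("   ",p.round(4),np.round(r[0],4))
E
python3 a.py
```

```text
scene [0.815 0.483 0.983] [[-0.83, -0.49, 0.28], [0.56, -0.71, 0.42], [-0.0, 0.5, 0.86]]
side [0.303 0.856 0.718] [[-0.96, 0.15, -0.24], [-0.28, -0.58, 0.76], [-0.02, 0.8, 0.6]]
stand {'scene': [([267.0, 219.0], 0.87), ([158.0, 223.0], 0.49)], 'side': [([253.0, 236.0], 0.9), ([276.0, 182.0], 0.25)]}
    [0.5202 0.1011 0.0015] 0.0022
pan {'scene': [([283.0, 243.0], 0.85)], 'side': [([240.0, 256.0], 0.57)]}
    [0.5275 0.1785 0.0086] 0.004
seat {'scene': [([270.0, 208.0], 0.73)], 'side': [([257.0, 224.0], 0.62)]}
    [0.5091 0.098  0.0413] 0.0029
rest {'scene': [([267.0, 218.0], 0.81), ([120.0, 160.0], 0.48)], 'side': [([256.0, 236.0], 0.63)]}
    [ 0.5146  0.094  -0.0058] 0.0005
box {'scene': [([382.0, 243.0], 0.85), ([268.0, 210.0], 0.61)], 'side': [([318.0, 315.0], 0.78), ([258.0, 224.0], 0.55), ([279.0, 178.0], 0.28)]}
    [0.3343 0.3067 0.0175] 0.0009
    [0.4477 0.3464 0.2555] 0.0061
    [0.5114 0.0956 0.0362] 0.0003
rear {'scene': [([371.0, 191.0], 0.8), ([248.0, 164.0], 0.65)], 'side': [([276.0, 182.0], 0.94)]}
    [0.4267 0.2768 0.3001] 0.0034
    [ 0.4936 -0.0169  0.0827] 0.0
[... 666 characters left out ...]

nut2_center {'scene': [([287.0, 164.0], 0.61), ([158.0, 222.0], 0.51)], 'side': [([314.0, 212.0], 0.6)]}
    [0.3912 0.0084 0.0278] 0.0008
tape {'scene': [], 'side': [([191.0, 182.0], 0.79)]}
driver {'scene': [([194.0, 288.0], 0.78), ([270.0, 210.0], 0.24)], 'side': [([154.0, 232.0], 0.59)]}
    [0.7566 0.1521 0.0045] 0.0027
carton {'scene': [([355.0, 306.0], 0.81)], 'side': [([236.0, 336.0], 0.68)]}
    [ 0.4779  0.382  -0.001 ] 0.0009
punch {'scene': [([121.0, 158.0], 0.93), ([253.0, 177.0], 0.67)], 'side': [([216.0, 149.0], 0.69)]}
    [ 7.392e-01 -2.636e-01 -7.000e-04] 0.0046
kraft {'scene': [([280.0, 342.0], 0.58)], 'side': [([161.0, 302.0], 0.97)]}
    [ 0.6558  0.3466 -0.0068] 0.0061
```

View pics/scene0.png

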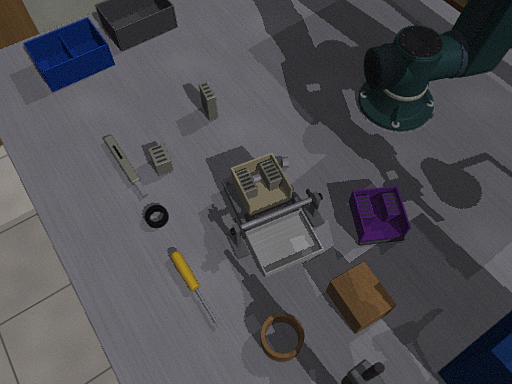

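View pics/side0.png

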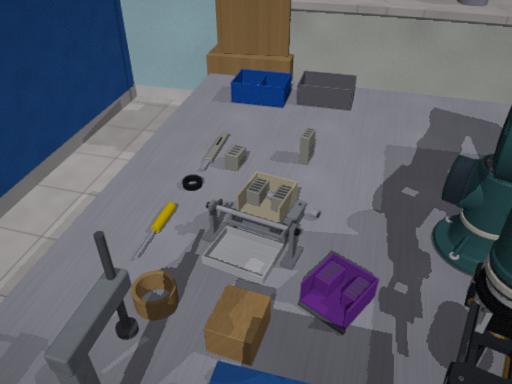

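The scene shows the cream box on its stand around (265,200), pan at (283,243), tall module at (207,100), purple look-alike at (378,215). In the side view these are at (268,200), (240,256), (308,145) and (338,290). Next is a closer wrist look.

```bash
cat >> h.py <<'E'
def plan(pos,M,n,g):
    "rows in tool axes, straight interpolation, from measured pose"
    p,A=tool(); w=R.from_matrix(A.T@M).as_rotvec()
    rows=[];c=A;q=p
    print("dist",np.linalg.norm(pos-p).round(4),"ang",np.linalg.norm(w).round(3),"total tool shift",(A.T@(pos-p)*1e3).round(1),w.round(3))
    for i in range(n):
        t=p+(pos-p)*(i+1)/n; d=(c.T@(t-q)*1e3).round(1); ww=(w/n).round(4)
        rows.append(d.tolist()+ww.tolist()+[g]); q=q+c@d/1e3; c=c@R.from_rotvec(ww).as_matrix()
    print(rows)
def down(yaw): # tool z down, tool x at angle yaw
    x=np.array([np.cos(yaw),np.sin(yaw),0]);z=np.array([0,0,-1.]);return np.c_[x,np.cross(z,x),z]
E
python3 - <<'E'
from h import *
p,A=tool();print(p,A.round(3))
s=snap("wrist");print(np.array(s["tool_from_camera"]).round(3).tolist(),np.array(s["camera_matrix"]).round(0).tolist(),s["D"])
for y in (-0.15+np.pi/2,-.15-np.pi/2): plan(np.array([.48,-.03,.48]),down(y),14,94)
E
```

```text
[0.13916572 0.53210786 0.40470189] [[-0.967  0.253  0.   ]
 [ 0.253  0.967  0.   ]
 [-0.     0.    -1.   ]]
[[0.001, 0.971, 0.238, 0.069], [1.0, -0.001, 0.001, 0.0], [0.001, 0.238, -0.971, 0.02], [0.0, 0.0, 0.0, 1.0]] [[269.0, 0.0, 254.0], [0.0, 269.0, 192.0], [0.0, 0.0, 1.0]] [-0.03439718  0.          0.          0.          0.        ]
dist 0.6617 ang 1.465 total tool shift [-472.  -457.6  -75.3] [ 0.    -0.     1.465]
[[-33.7, -32.7, -5.4, 0.0, -0.0, 0.1046, 94], [-36.9, -29.0, -5.4, 0.0, -0.0, 0.1046, 94], [-39.8, -24.9, -5.3, 0.0, -0.0, 0.1046, 94], [-42.2, -20.7, -5.4, 0.0, -0.0, 0.1046, 94], [-44.1, -16.2, -5.4, 0.0, -0.0, 0.1046, 94], [-45.5, -11.5, -5.4, 0.0, -0.0, 0.1046, 94], [-46.5, -6.6, -5.4, 0.0, -0.0, 0.1046, 94], [-46.9, -1.8, -5.3, 0.0, -0.0, 0.1046, 94], [-46.8, 3.1, -5.4, 0.0, -0.0, 0.1046, 94], [-46.3, 8.0, -5.4, 0.0, -0.0, 0.1046, 94], [-45.2, 12.8, -5.4, 0.0, -0.0, 0.1046, 94], [-43.6, 17.5, -5.4, 0.0, -0.0, 0.1046, 94], [-41.5, 21.9, -5.3, 0.0, -0.0, 0.1046, 94], [-39.0, 26.1, -5.4, 0.0, -0.0, 0.1046, 94]]
dist 0.6617 ang 1.677 total tool shift [-472.  -457.6  -75.3] [ 0.     0.    -1.677]
[[-33.7, -32.7, -5.4, 0.0, 0.0, -0.1198, 94], [-29.6, -36.5, -5.4, 0.0, 0.0, -0.1198, 94], [-25.0, -39.7, -5.3, 0.0, 0.0, -0.1198, 94], [-20.0, -42.5, -5.4, 0.0, 0.0, -0.1198, 94], [-14.9, -44.5, -5.4, 0.0, 0.0, -0.1198, 94], [-9.4, -46.0, -5.4, 0.0, 0.0, -0.1198, 94], [-3.8, -46.8, -5.4, 0.0, 0.0, -0.1198, 94], [1.7, -46.9, -5.3, 0.0, 0.0, -0.1198, 94], [7.4, -46.4, -5.4, 0.0, 0.0, -0.1198, 94], [12.9, -45.2, -5.4, 0.0, 0.0, -0.1198, 94], [18.1, -43.3, -5.4, 0.0, 0.0, -0.1198, 94], [23.2, -40.8, -5.4, 0.0, 0.0, -0.1198, 94], [27.9, -37.7, -5.3, 0.0, 0.0, -0.1198, 94], [32.3, -34.2, -5.4, 0.0, 0.0, -0.1198, 94]]
```

Emit:
step_arm(
  commands=[
    [[-33.7,-32.7,-5.4,0,0,0.1046,40],[-36.9,-29,-5.4,0,0,0.1046,40],[-39.8,-24.9,-5.3,0,0,0.1046,40],[-42.2,-20.7,-5.4,0,0,0.1046,40],[-44.1,-16.2,-5.4,0,0,0.1046,40],[-45.5,-11.5,-5.4,0,0,0.1046,40],[-46.5,-6.6,-5.4,0,0,0.1046,40],[-46.9,-1.8,-5.3,0,0,0.1046,40],[-46.8,3.1,-5.4,0,0,0.1046,40],[-46.3,8,-5.4,0,0,0.1046,40],[-45.2,12.8,-5.4,0,0,0.1046,40],[-43.6,17.5,-5.4,0,0,0.1046,40],[-41.5,21.9,-5.3,0,0,0.1046,40],[-39,26.1,-5.4,0,0,0.1046,40],[0,0,0,0,0,0,40]],
  ],
)

```text
time: 3.62
tool_pos: [0.4811, -0.0323, 0.4795]
ee_rot: [-3.141, 0.0, 1.417]
wrist_force: [-0.5, 1.3, -0.4]
width: 0.0397
finger_force: 0.0
```

```bash
python3 - <<'E'
from h import *
print(tool())
s=snap("wrist"); save(s,"w1.png")
for q in ["stand","pan","seat","box","rear","bay","nut_center","module_center","nut2_center"]:
    z={"stand":0,"pan":.003,"seat":.04,"box":.04,"rear":.092,"bay":.056,"nut_center":.066,"module_center":.045,"nut2_center":.013}[q]
    for d in models.tip_of(s,q)[:3]: print(q,np.round(d["xy"],1),round(d["confidence"],2),onz(s,d["xy"],z).round(4))
E
```

```text
(array([ 0.48108071, -0.03230253,  0.47949697]), array([[ 1.53097213e-01,  9.88210806e-01, -8.03933557e-04],
       [ 9.88211089e-01, -1.53097398e-01, -1.73726369e-04],
       [-2.94758411e-04, -7.67859033e-04, -9.99999662e-01]]))
stand [256.9  84.9] 0.71 [0.5067 0.0985 0.    ]
pan [262.4  32. ] 0.59 [0.5266 0.1736 0.003 ]
pan [259.5 302.8] 0.42 [ 0.4519 -0.2983  0.003 ]
seat [258.   80.8] 0.78 [0.5078 0.0984 0.04  ]
seat [402.  259.7] 0.58 [ 0.7123 -0.2257  0.04  ]
box [259.9  79.5] 0.8 [0.5108 0.0998 0.04  ]
rear [81.1 27.7] 0.71 [0.2961 0.1889 0.092 ]
rear [258.4 155.4] 0.63 [ 0.4921 -0.0042  0.092 ]
rear [409.3  21.7] 0.4 [0.7031 0.1326 0.092 ]
bay [103.7  11.2] 0.81 [0.3136 0.2184 0.056 ]
bay [260.7 302.6] 0.68 [ 0.4586 -0.2595  0.056 ]
bay [259.8 127.1] 0.64 [0.5003 0.0325 0.056 ]
nut_center [261.7 135. ] 0.52 [0.5011 0.0212 0.066 ]
module_center [261.1 300.9] 0.77 [ 0.4589 -0.2642  0.045 ]
module_center [401.8 159.7] 0.44 [ 0.7124 -0.0494  0.045 ]
nut2_center [194.9 161.6] 0.72 [ 0.386  -0.0067  0.013 ]
nut2_center [401.3 261.7] 0.66 [ 0.7251 -0.2464  0.013 ]
```

View pics/w1.png

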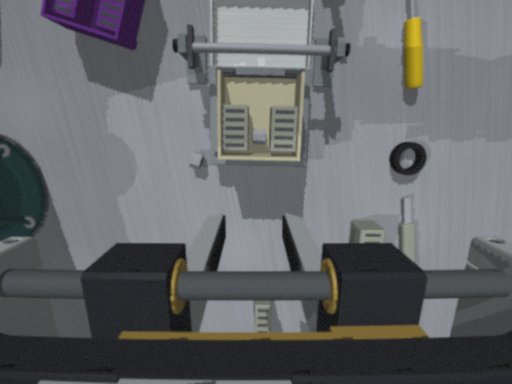

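The wrist view shows the box level, rear wall edge around row 160, columns 217–302, nut in bay at (260,136), blocks either side, nut2 at (196,159), module at (262,315). I'll overlay the box model to refine its pose.

```bash
cat > ov.py <<'E'
from h import *
import sys
def boxpts():
    L=[]
    def rect(x0,x1,y0,y1,z): L.append(np.array([[x0,y0,z],[x1,y0,z],[x1,y1,z],[x0,y1,z],[x0,y0,z]])/1e3)
    rect(-54,54,-110,0,66);rect(-50,50,-106,0,66)
    rect(-50,-15,-100,-40,56);rect(15,50,-100,-40,56);rect(-75,75,-127,18,0)
    return L
def overlay(s,x,y,yaw,crop,f,name,z=.04):
    im=np.array(s["color"])[:,:,::-1].copy();u0,v0,u1,v1=crop
    im=cv2.resize(im[v0:v1,u0:u1],None,fx=f,fy=f,interpolation=cv2.INTER_CUBIC)
    Rz=R.from_euler('z',yaw).as_matrix()
    for P in boxpts():
        q=(proj(s,P@Rz.T+[x,y,z])-[u0,v0]+.5)*f-.5
        cv2.polylines(im,[np.round(q*8).astype(int).reshape(-1,1,2)],False,(0,0,255),1,cv2.LINE_AA,3)
    cv2.imwrite("pics/"+name,im)
E
python3 - <<'E'
from ov import *
s=snap("wrist")
overlay(s,.5095,.0985,-.153,(190,40,330,180),4,"ov1.png")
E
```

```text
(no output)
```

View pics/ov1.png

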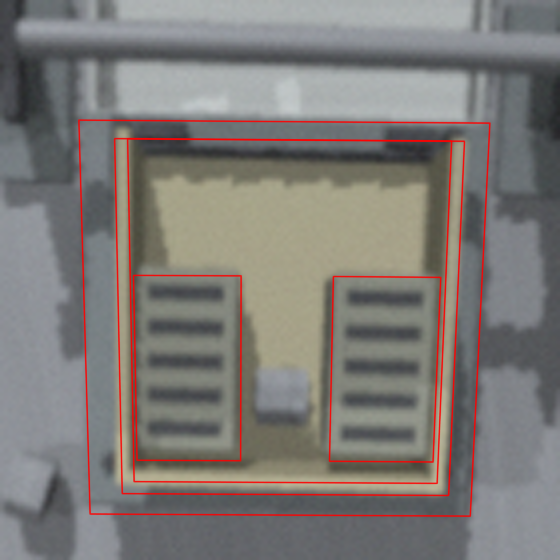

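The overlay fits the blocks and rear wall within about 1 px, so the box origin is (0.5095, 0.0985) with yaw −0.153. Descending behind the rear wall.

Emit:
step_arm(
  commands=[
    [[0,8,49,0,0,0,40],[0,0,49,0,0,0,40],[0,0,49,0,0,0,40],[0,0,48.5,0,0,0,40],[4,0,0,0,0,0,40],[4,0,0,0,0,0,40],[2,0,0,0,0,0,40],[1,0,0,0,0,0,40],[0,0,0,0,0,0,40]],
  ],
)

```text
time: 5.3
tool_pos: [0.4898, -0.0202, 0.2855]
ee_rot: [3.14, -0.0, 1.422]
wrist_force: [-0.1, 0.3, 0.1]
width: 0.0399
finger_force: 0.0
```

Emit:
step_arm(
  commands=[
    [[1.5,0,0,0,0,0,40],[1.5,0,0,0,0,0,40],[0,0,0,0,0,0,40]],
  ],
)

```text
time: 5.68
tool_pos: [0.49, -0.0176, 0.2846]
ee_rot: [3.141, 0.001, 1.421]
wrist_force: [-0.9, -2.1, 0.8]
width: 0.04
finger_force: 1.1
```

Emit:
step_arm(
  commands=[
    [[2.5,0,0,0,0,0,40],[9.6,0,-4.5,0,-0.04,0,40],[9.6,0,-4.5,0,-0.04,0,40],[9.6,0,-4.5,0,-0.04,0,40],[9.6,0,-4.5,0,-0.04,0,40]],
  ],
)

```text
time: 6.3
tool_pos: [0.4961, 0.0234, 0.3001]
ee_rot: [-3.141, 0.165, 1.42]
wrist_force: [-1.3, -5.3, 0.4]
width: 0.0398
finger_force: 2.7
```

```bash
python3 - <<'E'
from h import *
print(tool())
s=snap("side"); im=np.array(s["color"])[130:290,180:360,::-1]
cv2.imwrite("pics/s2.png",cv2.resize(im,None,fx=3.5,fy=3.5,interpolation=cv2.INTER_CUBIC))
E
```

```text
(array([0.49606789, 0.02340466, 0.30014372]), array([[ 1.48024396e-01,  9.88663720e-01, -2.51560346e-02],
       [ 9.75306143e-01, -1.50145713e-01, -1.61969729e-01],
       [-1.63910666e-01, -5.59363701e-04, -9.86475028e-01]]))
```

View pics/s2.png

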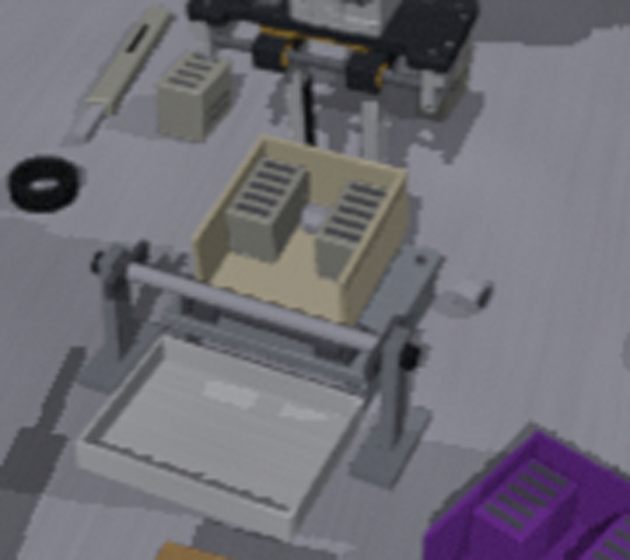

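The box is tipping cleanly about its bar, with the nut still in the bay at about (315,218) in the crop. Continuing, slower near contact.

Emit:
step_arm(
  commands=[
    [[9.6,0,-4.5,0,-0.04,0,40],[9.6,0,-4.5,0,-0.04,0,40],[9.6,0,-4.5,0,-0.04,0,40],[9.6,0,-4.5,0,-0.04,0,40],[9.6,0,-4.5,0,-0.04,0,40],[7.2,0,-3.4,0,-0.03,0,40],[7.2,0,-3.4,0,-0.03,0,40],[0,0,0,0,0,0,40]],
  ],
)

```text
time: 7.35
tool_pos: [0.5064, 0.0907, 0.3124]
ee_rot: [3.141, 0.424, 1.42]
wrist_force: [-0.4, -6.0, 3.4]
width: 0.0398
finger_force: 3.1
```

Emit:
step_arm(
  commands=[
    [[3.6,0,-1.7,0,-0.015,0,40],[3.6,0,-1.7,0,-0.015,0,40],[0,0,0,0,0,0,40]],
  ],
)

```text
time: 7.72
tool_pos: [0.5076, 0.0983, 0.3125]
ee_rot: [3.14, 0.453, 1.42]
wrist_force: [-0.7, -5.4, 3.9]
width: 0.0399
finger_force: 3.1
```

Emit:
step_arm(
  commands=[
    [[3.6,0,-1.7,0,-0.015,0,40],[3.6,0,-1.7,0,-0.015,0,40],[3.6,0,-1.7,0,-0.015,0,40],[0,0,0,0,0,0,40]],
  ],
)

```text
time: 8.22
tool_pos: [0.5094, 0.1102, 0.3124]
ee_rot: [3.14, 0.498, 1.419]
wrist_force: [-0.6, -4.9, 3.8]
width: 0.0397
finger_force: 3.4
```

Emit:
step_arm(
  commands=[
    [[2.4,0,-1.1,0,-0.01,0,40],[2.4,0,-1.1,0,-0.01,0,40],[0,0,0,0,0,0,40]],
  ],
)

```text
time: 8.6
tool_pos: [0.5102, 0.1153, 0.312]
ee_rot: [3.14, 0.518, 1.419]
wrist_force: [-0.1, -5.4, 5.1]
width: 0.04
finger_force: 3.4
```

Emit:
step_arm(
  commands=[
    [[2.4,0,-1.1,0,-0.01,0,40],[0,0,0,0,0,0,40]],
  ],
)

```text
time: 8.85
tool_pos: [0.5106, 0.1179, 0.3119]
ee_rot: [3.14, 0.528, 1.419]
wrist_force: [-0.4, -4.7, 4.0]
width: 0.0398
finger_force: 3.4
```

Emit:
step_arm(
  commands=[
    [[2.4,0,-1.1,0,-0.01,0,40],[2.4,0,-1.1,0,-0.01,0,40],[0,0,0,0,0,0,40]],
  ],
)

```text
time: 9.22
tool_pos: [0.5114, 0.1231, 0.3114]
ee_rot: [3.139, 0.548, 1.419]
wrist_force: [-0.1, -4.8, 5.6]
width: 0.0401
finger_force: 3.5
```

Emit:
step_arm(
  commands=[
    [[2.4,0,-1.1,0,-0.01,0,40],[2.4,0,-1.1,0,-0.01,0,40],[0,0,0,0,0,0,40]],
  ],
)

```text
time: 9.6
tool_pos: [0.5122, 0.1283, 0.3109]
ee_rot: [3.139, 0.568, 1.419]
wrist_force: [-1.1, -5.2, 4.5]
width: 0.0402
finger_force: 3.6
```

Emit:
step_arm(
  commands=[
    [[2.4,0,-1.1,0,-0.01,0,40],[2.4,0,-1.1,0,-0.01,0,40],[0,0,0,0,0,0,40]],
  ],
)

```text
time: 9.98
tool_pos: [0.513, 0.1327, 0.3096]
ee_rot: [3.14, 0.59, 1.418]
wrist_force: [-0.6, -8.6, 2.8]
width: 0.0399
finger_force: 4.4
```

```bash
python3 - <<'E'
from h import *
s=snap("side"); im=np.array(s["color"])[130:290,180:360,::-1]
cv2.imwrite("pics/s3.png",cv2.resize(im,None,fx=3.5,fy=3.5,interpolation=cv2.INTER_CUBIC))
E
```

```text
(no output)
```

View pics/s3.png

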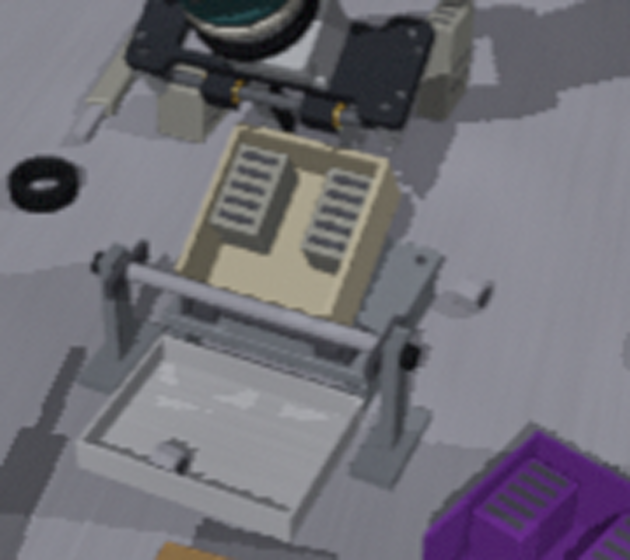

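The nut lies in the pan at (172,457) in the crop, and the rising force shows the box has met the bar. A slight extra press, then hold.

Emit:
step_arm(
  commands=[
    [[1.2,0,-0.5,0,-0.005,0,40],[0,0,0,0,0,0,40],[0,0,0,0,0,0,40],[0,0,0,0,0,0,40],[0,0,0,0,0,0,40],[0,0,0,0,0,0,40]],
  ],
)

```text
time: 10.78
tool_pos: [0.5132, 0.1338, 0.3094]
ee_rot: [3.14, 0.595, 1.418]
wrist_force: [0.6, -8.2, 3.5]
width: 0.0403
finger_force: 4.5
```

Emit:
step_arm(
  commands=[
    [[1.4,0,-0.6,0,-0.006,0,40],[0,0,0,0,0,0,40],[0,0,0,0,0,0,40],[0,0,0,0,0,0,40],[0,0,0,0,0,0,40]],
  ],
)

```text
time: 11.4
tool_pos: [0.5134, 0.1351, 0.3093]
ee_rot: [3.139, 0.602, 1.417]
wrist_force: [0.2, -8.8, 2.3]
width: 0.0402
finger_force: 4.8
```

```bash
python3 - <<'E'
from h import *
import h
im=cv2.imread("pics/w1.png",0).astype(int)
for u in (235,260,285): print(u,im[36:66,u].tolist())
s=snap("side"); now=s
p=np.array([0.48108071,-0.03230253,0.47949697]);M=R.from_euler('xyz',[-3.1408,.0003,1.4171]).as_matrix()
w=snap("wrist");T=np.array(w["tool_from_camera"]);w["_e"]=p+M@T[:3,3];w["_r"]=M@T[:3,:3]
Rz=R.from_euler('z',-.153).as_matrix()
for v in (47,48,49,50,51): print(v,((onz(w,(260,v),.082)-[.5095,.0985,0])@Rz*1e3).round(1))
o=robot.get_obs();p,A=tool();print(p,A[:,2],o["wrist_force"],o["wrist_torque"])
# pose of box in side view: score angles by edges, save overlay for 0.55,0.60
from ov import boxpts
img=np.array(s["color"])[:,:,::-1];img=cv2.resize(img[130:250,200:330],None,fx=4.5,fy=4.5,interpolation=cv2.INTER_CUBIC)
for th,c in ((.53,(255,0,0)),(.58,(0,255,0)),(.63,(0,0,255))):
    for P in boxpts()[:4:2]:
        Q=(P-[0,0,.006])@R.from_euler('x',-th).as_matrix().T+[0,0,.006]
        q=(proj(s,Q@Rz.T+[.5095,.0985,.04])-[200,130]+.5)*4.5-.5
        cv2.polylines(img,[np.round(q).astype(int).reshape(-1,1,2)],False,c,1,cv2.LINE_AA)
cv2.imwrite("pics/s4.png",img)
E
```

```text
235 [169, 171, 175, 177, 173, 175, 170, 156, 152, 157, 149, 134, 118, 102, 86, 77, 95, 136, 161, 173, 174, 178, 175, 176, 175, 170, 175, 180, 187, 185]
260 [171, 172, 174, 174, 175, 175, 173, 159, 150, 153, 150, 146, 129, 114, 92, 79, 77, 103, 142, 165, 177, 187, 193, 193, 194, 191, 192, 194, 195, 189]
285 [175, 173, 173, 174, 175, 176, 175, 172, 157, 152, 150, 145, 136, 122, 105, 88, 78, 84, 127, 163, 174, 175, 177, 176, 176, 174, 175, 175, 176, 180]
47 [ 0.3 34.6 82. ]
48 [ 0.3 33.4 82. ]
49 [ 0.3 32.2 82. ]
50 [ 0.3 31.  82. ]
51 [ 0.3 29.8 82. ]
[0.51338086 0.13515622 0.30925249] [-0.08430858 -0.55972962 -0.82437541] [  0.01363074 -10.11394048   2.63550595] [-1.65043487 -0.03920759 -0.07763888]
```

View pics/s4.png

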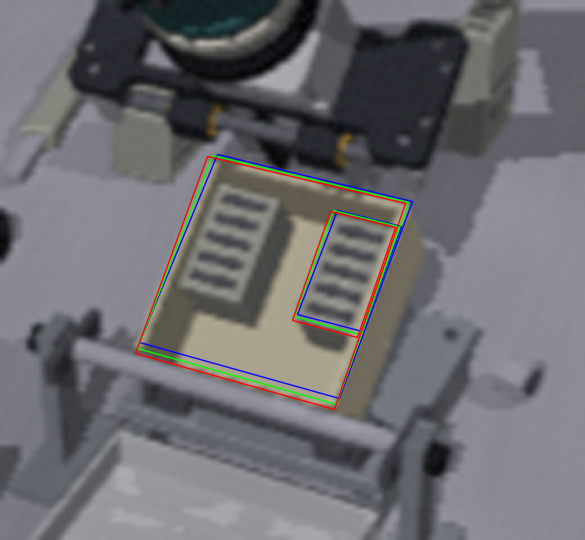

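Emit:
step_arm(
  commands=[
    [[1.5,0,0,0,0,0,40],[0,0,0,0,0,0,40],[0,0,0,0,0,0,40],[0,0,0,0,0,0,40]],
  ],
)

```text
time: 12.0
tool_pos: [0.5136, 0.1358, 0.309]
ee_rot: [3.138, 0.604, 1.416]
wrist_force: [-0.3, -11.2, 6.6]
width: 0.0399
finger_force: 6.3
```

Emit:
step_arm(
  commands=[
    [[-1.5,0,0,0,0,0,40],[-4.7,0,2.4,0,0.02,0,40],[-9.4,0,4.9,0,0.04,0,40],[-9.4,0,4.9,0,0.04,0,40],[-9.4,0,4.9,0,0.04,0,40],[-9.4,0,4.9,0,0.04,0,40],[-9.4,0,4.9,0,0.04,0,40],[-9.4,0,4.9,0,0.04,0,40],[-9.4,0,4.9,0,0.04,0,40],[-9.4,0,4.9,0,0.04,0,40],[0,0,0,0,0,0,40]],
  ],
)

```text
time: 13.38
tool_pos: [0.4998, 0.0465, 0.3059]
ee_rot: [3.14, 0.259, 1.418]
wrist_force: [-1.2, -5.9, 2.7]
width: 0.0402
finger_force: 3.6
```

Emit:
step_arm(
  commands=[
    [[-9.4,0,4.9,0,0.04,0,40],[-7,0,3.6,0,0.03,0,40],[-7,0,3.6,0,0.03,0,40],[-4.7,0,2.4,0,0.02,0,40],[-4.7,0,2.4,0,0.02,0,40],[0,0,0,0,0,0,40]],
  ],
)

```text
time: 14.12
tool_pos: [0.4945, 0.0114, 0.2956]
ee_rot: [3.141, 0.12, 1.419]
wrist_force: [-1.6, -7.5, 2.0]
width: 0.0398
finger_force: 4.1
```

Emit:
step_arm(
  commands=[
    [[-3.5,0,1.8,0,0.015,0,40],[-3.5,0,1.8,0,0.015,0,40],[-3.5,0,1.8,0,0.015,0,40],[-3.5,0,1.8,0,0.015,0,40],[-3.5,0,1.8,0,0.015,0,40],[-3.5,0,1.8,0,0.015,0,40],[-2.4,0,1.2,0,0.01,0,40],[-2.4,0,1.2,0,0.01,0,40],[0,0,0,0,0,0,40]],
  ],
)

```text
time: 15.25
tool_pos: [0.4907, -0.0146, 0.2848]
ee_rot: [3.14, 0.01, 1.42]
wrist_force: [-1.8, -7.1, 4.2]
width: 0.0403
finger_force: 3.8
```

Emit:
step_arm(
  commands=[
    [[-1,0,0,0,0.005,0,40],[-1,0,0,0,0,0,40],[-1,0,0,0,0,0,40],[0,0,0,0,0,0,40]],
  ],
)

```text
time: 15.75
tool_pos: [0.4904, -0.0163, 0.2842]
ee_rot: [3.14, 0.001, 1.421]
wrist_force: [-0.4, -4.3, 3.2]
width: 0.0397
finger_force: 2.1
```

Nearly down; backing off slowly, then up for a look.

Emit:
step_arm(
  commands=[
    [[-0.8,0,0,0,0,0,40],[-0.8,0,0,0,0,0,40],[-0.8,0,0,0,0,0,40],[-0.8,0,0,0,0,0,40],[-1,0,0,0,0,0,40],[-3,0,0,0,0,0,40],[-12,0,0,0,0,0,40],[0,0,-30,0,0,0,60],[0,0,-50,0,0,0,60],[0,0,-50,0,0,0,60],[0,0,-50,0,0,0,60],[0,0,0,0,0,0,60]],
  ],
)

```text
time: 17.25
tool_pos: [0.4873, -0.0356, 0.4694]
ee_rot: [3.131, 0.002, 1.421]
wrist_force: [0.8, -0.9, 0.1]
width: 0.06
finger_force: 0.0
```

```bash
python3 - <<'E'
from ov import *
print(tool()[0], robot.get_obs()["ee_rot"])
s=snap("wrist")
overlay(s,.5095,.0985,-.153,(190,40,330,180),4,"ov2.png")
for n in ("scene","side"):
    t=snap(n)
    for q in("module_center","nut_center","rear"):
        for d in models.tip_of(t,q)[:3]: print(n,q,np.round(d["xy"],1),round(d["confidence"],2),onz(t,d["xy"],{"nut_center":.013,"rear":.092}.get(q,.045)).round(4))
    for d in models.masks_of(t,"module_center")[:2]:
        ys,xs=np.where(d["mask"]);print("mask",d["confidence"],xs.min(),xs.max(),ys.min(),ys.max())
E
```

```text
[ 0.48728191 -0.03560653  0.46938126] [3.13110349e+00 1.50622252e-03 1.42076259e+00]
scene module_center [203.6 100.3] 0.77 [ 0.4663 -0.2805  0.045 ]
scene nut_center [282.6 258.5] 0.67 [0.5494 0.2078 0.013 ]
scene rear [245.6 160.9] 0.89 [ 0.4982 -0.0215  0.092 ]
scene rear [370.  190.9] 0.55 [0.3068 0.2094 0.092 ]
mask 0.6 199 217 84 120
mask 0.33 223 323 179 276
side module_center [308.3 146.4] 0.95 [ 0.4542 -0.2689  0.045 ]
side nut_center [229.4 259.9] 0.54 [0.5464 0.2049 0.013 ]
side rear [280.1 183.9] 0.93 [0.4795 0.0016 0.092 ]
side rear [161.  297.4] 0.72 [0.61   0.4014 0.092 ]
side rear [355.4 269.6] 0.65 [0.2774 0.2394 0.092 ]
mask 0.66 300 313 129 162
```

View pics/ov2.png

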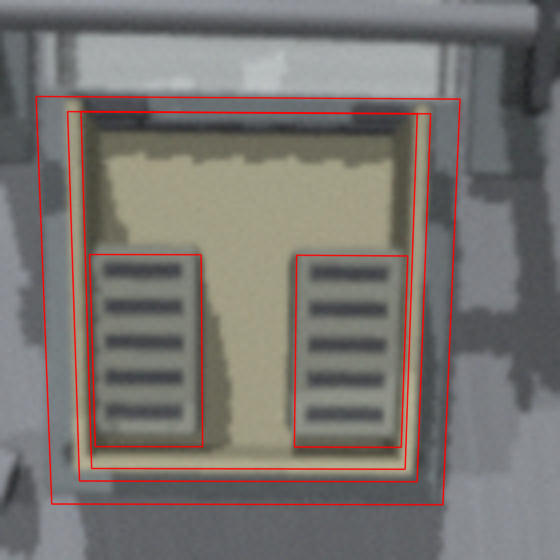

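The box is level again and its bay is empty (the ~2 px offset may be from the arm still settling; I'll recheck). Moving over the module.

Emit:
step_arm(
  commands=[
    [[-46,2,0,0,0,0,60],[-46,2,0,0,0,0,60],[-46,2,0,0,0,0,60],[-46,2,0,0,0,0,60],[-46,2,0,0,0,0,60],[-46,2,0,0,0,0,60],[0,0,0,0,0,0,60],[0,0,0,0,0,0,60]],
  ],
)

```text
time: 18.8
tool_pos: [0.4582, -0.3093, 0.4639]
ee_rot: [-3.141, -0.0, 1.421]
wrist_force: [-0.4, 0.0, 0.7]
width: 0.0598
finger_force: 0.0
```

```bash
python3 - <<'E'
from h import *
o=robot.get_obs();print(o["tool_pos"],o["ee_rot"])
s=snap("wrist")
for d in models.tip_of(s,"module_center")[:2]: print(np.round(d["xy"],1),d["confidence"],onz(s,d["xy"],.045).round(4))
im=np.array(s["color"])[:,:,::-1].copy()
for d in models.masks_of(s,"module_center")[:1]:
    m=d["mask"].astype(np.uint8);ys,xs=np.where(m>0);print(xs.min(),xs.max(),ys.min(),ys.max())
u,v=int(xs.mean()),int(ys.mean());u0,v0=max(u-60,0),max(v-60,0)
cv2.imwrite("pics/m1.png",cv2.resize(im[v0:v0+120,u0:u0+120],None,fx=5,fy=5,interpolation=cv2.INTER_CUBIC));print(u0,v0)
np.savez("m1.npz",e=s["_e"],r=s["_r"],K=s["camera_matrix"],D=s["D"])
E
```

```text
[ 0.45820555 -0.30932907  0.46392598] [-3.14123804e+00 -5.22500045e-05  1.42144514e+00]
239 260 125 171
188 87
```

View pics/m1.png

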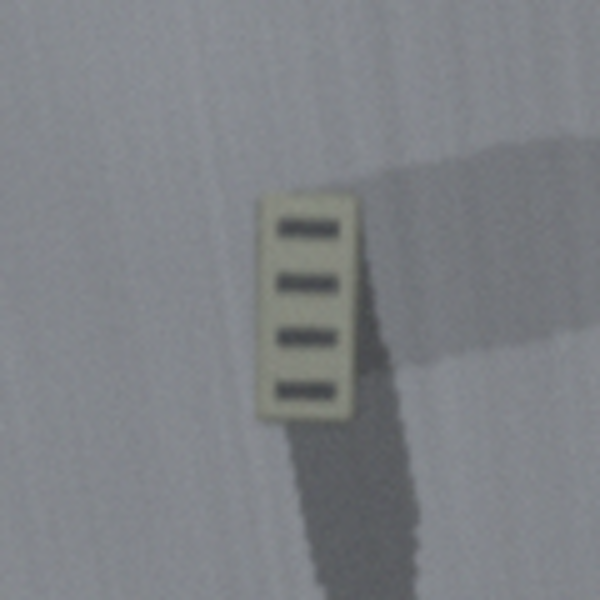

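The module's top face is at (240–259, 125–171) in the full picture, already nearly aligned with the hand.

```bash
python3 - <<'E'
from h import *
d=np.load("m1.npz");s={"_e":d["e"],"_r":d["r"],"camera_matrix":d["K"],"D":d["D"]}
c=(np.array([[260,192],[357,193],[355,418],[257,417]])+.5)/5-.5+[188,87]
P=np.array([onz(s,x,.09) for x in c]);ctr=P.mean(0)
a=(P[0]+P[1]-P[2]-P[3])/2;b=(P[1]+P[2]-P[0]-P[3])/2
print(ctr.round(4),"len",np.linalg.norm(a),np.linalg.norm(b),"yaw of long",np.arctan2(a[1],a[0]),"short+90",np.arctan2(b[1],b[0])+np.pi/2)
p,A=tool(); print((A.T@(ctr-p)*1e3).round(1))
E
```

```text
[ 0.4585 -0.2683  0.09  ] len 0.05824117872676184 0.02545509711324713 yaw of long 1.4072713544417257 short+90 1.4118290041063375
[ 40.   -6.  374.5]
```

Emit:
step_arm(
  commands=[
    [[20,-3,20,0,0,0.006,60],[20,-3,40,0,0,0.006,60],[0,0,45,0,0,0,60],[0,0,45,0,0,0,60],[0,0,30,0,0,0,60],[0,0,20,0,0,0,60],[0,0,9,0,0,0,60],[0,0,0,0,0,0,60]],
  ],
)

```text
time: 19.95
tool_pos: [0.4584, -0.2687, 0.2551]
ee_rot: [-3.141, 0.001, 1.41]
wrist_force: [-0.8, -0.2, 0.6]
width: 0.0597
finger_force: 0.0
```

Emit:
step_arm(
  commands=[
    [[0,0,0,0,0,0,40],[0,0,0,0,0,0,30],[0,0,0,0,0,0,20],[0,0,0,0,0,0,20],[0,0,0,0,0,0,20]],
  ],
)

```text
time: 20.58
tool_pos: [0.4583, -0.2695, 0.2555]
ee_rot: [3.141, 0.001, 1.409]
wrist_force: [-0.9, -0.1, 2.1]
width: 0.0266
finger_force: 30.0
```

Emit:
step_arm(
  commands=[
    [[0,0,-10,0,0,0,20],[0,0,-30,0,0,0,20],[0,0,-45,0,0,0,20],[0,0,-50,0,0,0,20],[0,0,-50,0,0,0,20],[20,0,-40,0,0,-0.008,20],[40,-2,0,0,0,0,20],[40,-2,0,0,0,0,20],[40,-2,0,0,0,0,20],[40,-2,0,0,0,0,20],[38,-2,0,0,0,0,20],[20,-1,0,0,0,0,20],[0,0,0,0,0,0,20],[0,0,0,0,0,0,20]],
  ],
)

```text
time: 22.32
tool_pos: [0.4838, -0.0328, 0.48]
ee_rot: [-3.142, 0.002, 1.417]
wrist_force: [0.0, 0.1, -1.5]
width: 0.0271
finger_force: 30.0
```

```bash
python3 - <<'E'
from ov import *
o=robot.get_obs();print(o["tool_pos"],o["ee_rot"],o["width"])
s=snap("wrist")
overlay(s,.5095,.0985,-.153,(180,40,340,240),3,"ov3.png")
# template fit: edges vs. projected block/wall outlines over dx,dy,dyaw
g=cv2.GaussianBlur(cv2.cvtColor(np.array(s["color"]),cv2.COLOR_RGB2GRAY).astype(np.float32),(0,0),.8)
G=np.hypot(cv2.Sobel(g,-1,1,0),cv2.Sobel(g,-1,0,1))
pts=[]
for P in boxpts()[2:4]:
    for a,b in zip(P[:-1],P[1:]): pts.append(a+(b-a)*np.linspace(.05,.95,25)[:,None])
pts=np.vstack(pts)
best=[]
for yaw in np.arange(-.173,-.132,.005):
  Rz=R.from_euler('z',yaw).as_matrix()
  for dx in np.arange(-6,6.1,.5):
    for dy in np.arange(-6,6.1,.5):
      # rotate about bay centre
      Q=(pts-[0,-.07,0])@Rz.T+[.4988+dx/1e3,.0293+dy/1e3,.04]
      q=proj(s,Q).astype(np.float32)
      best.append((cv2.remap(G,q[:,0],q[:,1],1).mean(),round(yaw,3),dx,dy))
best.sort(reverse=True);print(best[:6])
E
```

```text
[ 0.48382373 -0.0328431   0.47999071] [-3.14156701e+00  1.52646531e-03  1.41691431e+00] 0.027102731787560307
[(np.float32(132.10623), np.float64(-0.158), np.float64(-3.0), np.float64(-2.5)), (np.float32(131.77802), np.float64(-0.153), np.float64(-3.0), np.float64(-2.5)), (np.float32(131.58894), np.float64(-0.153), np.float64(-3.0), np.float64(-2.0)), (np.float32(131.52754), np.float64(-0.163), np.float64(-3.0), np.float64(-2.5)), (np.float32(131.27135), np.float64(-0.158), np.float64(-3.0), np.float64(-2.0)), (np.float32(130.32626), np.float64(-0.148), np.float64(-3.0), np.float64(-2.5))]
```

View pics/ov3.png

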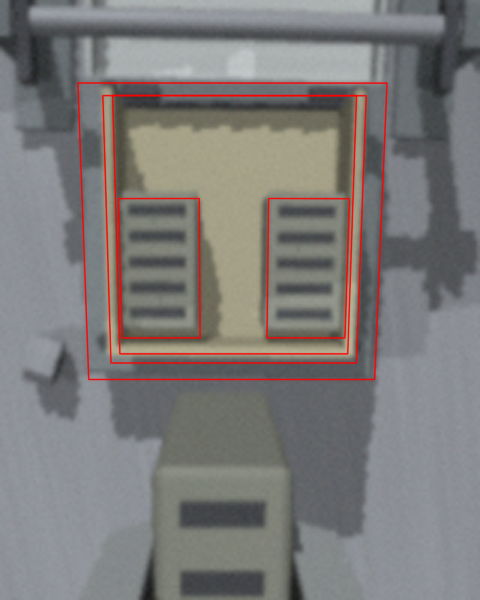

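The box is level, perhaps 2 mm towards the pan within its play, and the module is held upright. Hovering just above the blocks to compare directly.

Emit:
step_arm(
  commands=[
    [[33,2.5,0,0,0,0,20],[32.6,2.6,0,0,0,0,20],[0,0,40,0,0,0,20],[0,0,40,0,0,0,20],[0,0,24,0,0,0,20],[0,0,10,0,0,0,20],[0,0,0,0,0,0,20],[0,0,0,0,0,0,20]],
  ],
)

```text
time: 23.38
tool_pos: [0.4993, 0.0313, 0.3674]
ee_rot: [3.139, 0.001, 1.417]
wrist_force: [0.5, 0.4, -0.5]
width: 0.0267
finger_force: 30.0
```

```bash
python3 - <<'E'
from ov import *
o=robot.get_obs();print(o["tool_pos"],o["ee_rot"],o["width"])
s=snap("wrist")
im=np.array(s["color"])[:,:,::-1]
x,y=.5098,.1005
cv2.imwrite("pics/h1.png",cv2.resize(im[80:280,150:360],None,fx=2.8,fy=2.8,interpolation=cv2.INTER_CUBIC))
p,A=tool()
M=np.array([[.030,-.0135,.2555],[.030,.0135,.2555],[.030,-.0135,.1655],[.030,.0135,.1655]])
print("module front foot/top expected",proj(s,p+M@A.T).round(1))
E
```

```text
[0.49934259 0.03130818 0.3674487 ] [3.13879378e+00 6.62203752e-04 1.41689429e+00] 0.026659429233709862
module front foot/top expected [[238.2 170.6]
 [268.7 170.6]
 [229.4 196.5]
 [277.7 196.5]]
```

View pics/h1.png

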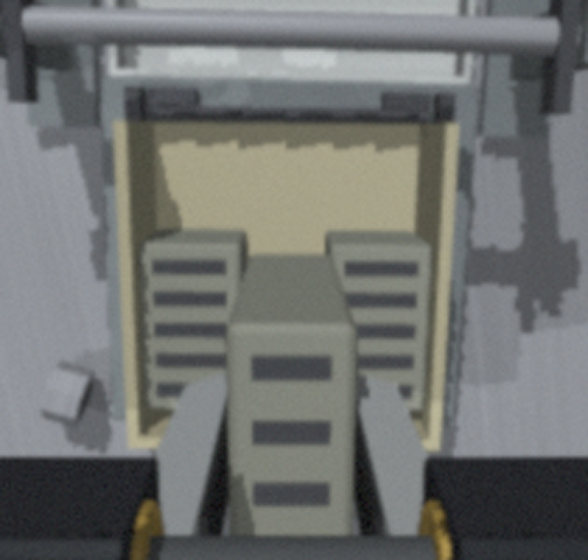

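```bash
python3 - <<'E'
from ov import *
s=snap("wrist"); p,A=tool(); print(p)
im=cv2.cvtColor(np.array(s["color"]),cv2.COLOR_RGB2LAB).astype(int)
for v in (164,165,166,169,171,173,175,180): print(v,"L",im[v,228:276,0].tolist())
for v in (165,): print(v,"b",im[v,228:276,2].tolist())
Rz=R.from_euler('z',-.153).as_matrix()
for dx in (0,):
  for y in (-.040,-.041): print("gap top front",proj(s,np.array([[-.015,y,.056],[.015,y,.056]])@Rz.T+[.5096,.1005,.04]).round(1))
E
```

```text
[0.49928093 0.03147317 0.36737722]
164 L [120, 120, 120, 121, 121, 119, 119, 116, 104, 114, 146, 165, 169, 167, 167, 168, 167, 169, 171, 169, 168, 168, 167, 169, 168, 166, 169, 169, 170, 169, 170, 168, 170, 166, 168, 170, 166, 160, 127, 118, 120, 121, 123, 120, 119, 121, 119, 120]
165 L [120, 121, 123, 124, 120, 123, 119, 112, 98, 101, 138, 162, 167, 167, 168, 169, 169, 170, 169, 170, 166, 169, 166, 168, 169, 168, 166, 166, 168, 168, 170, 169, 168, 169, 168, 169, 168, 157, 116, 109, 116, 119, 118, 120, 121, 121, 119, 121]
166 L [127, 125, 128, 127, 125, 125, 119, 108, 89, 90, 127, 158, 166, 167, 167, 169, 168, 169, 167, 170, 165, 168, 169, 169, 168, 168, 167, 167, 167, 169, 169, 167, 170, 167, 166, 170, 168, 156, 114, 104, 116, 124, 126, 124, 123, 123, 126, 128]
169 L [145, 145, 146, 143, 143, 144, 131, 111, 85, 81, 115, 156, 165, 165, 164, 163, 164, 164, 165, 164, 166, 164, 162, 163, 163, 166, 164, 161, 167, 164, 163, 167, 165, 162, 166, 163, 163, 146, 106, 92, 121, 139, 142, 147, 145, 144, 145, 143]
171 L [137, 140, 143, 143, 142, 142, 130, 110, 83, 79, 106, 132, 134, 130, 133, 133
[... 530 characters left out ...]
120, 120, 123, 116, 119, 120, 116, 118, 120, 123, 120, 121, 121, 122, 119, 119, 114, 119, 135, 141, 132, 97, 79, 77]
180 L [141, 142, 141, 139, 141, 139, 129, 115, 110, 115, 119, 120, 123, 121, 119, 122, 121, 120, 117, 121, 121, 121, 121, 121, 118, 119, 120, 121, 119, 122, 122, 119, 124, 121, 119, 122, 121, 123, 121, 118, 121, 119, 119, 123, 137, 140, 141, 139]
165 b [131, 132, 133, 132, 133, 134, 133, 132, 131, 134, 139, 142, 142, 142, 142, 142, 142, 142, 143, 143, 142, 142, 142, 143, 142, 142, 142, 141, 142, 142, 141, 141, 142, 142, 142, 142, 141, 141, 135, 132, 133, 133, 132, 132, 133, 132, 133, 132]
gap top front [[236.2 168. ]
 [268.1 167.9]]
gap top front [[236.3 169. ]
 [268.  169. ]]
```

The gap centre is about 1.3 mm to the left of the foot centre, so I'll shift −1.2 mm and start inserting.

Emit:
step_arm(
  commands=[
    [[0,-1.2,0,0,0,0,20],[0,0,5,0,0,0,20],[0,0,5,0,0,0,20],[0,0,5,0,0,0,20],[0,0,3,0,0,0,20],[0,0,3,0,0,0,20],[0,0,3,0,0,0,20],[0,0,0,0,0,0,20]],
  ],
)

```text
time: 24.48
tool_pos: [0.4977, 0.0318, 0.3416]
ee_rot: [-3.141, 0.001, 1.417]
wrist_force: [0.5, 0.4, -2.1]
width: 0.0271
finger_force: 30.0
```

Emit:
step_arm(
  commands=[
    [[0,0,5,0,0,0,20],[0,0,5,0,0,0,20],[0,0,5,0,0,0,20],[0,0,5,0,0,0,20],[0,0,3,0,0,0,20],[0,0,2,0,0,0,20],[0,0,2,0,0,0,20],[0,0,0,0,0,0,20]],
  ],
)

```text
time: 25.48
tool_pos: [0.4978, 0.0318, 0.3148]
ee_rot: [-3.142, 0.001, 1.417]
wrist_force: [0.3, -0.9, -1.6]
width: 0.0269
finger_force: 30.0
```

Emit:
step_arm(
  commands=[
    [[0,0,1,0,0,0,20],[0,0,1,0,0,0,20],[0,0,0,0,0,0,20]],
  ],
)

```text
time: 25.85
tool_pos: [0.4978, 0.0318, 0.3128]
ee_rot: [-3.142, 0.001, 1.417]
wrist_force: [0.0, -0.1, -1.2]
width: 0.0264
finger_force: 30.0
```

Emit:
step_arm(
  commands=[
    [[0,0,0.7,0,0,0,20],[0,0,0,0,0,0,20]],
  ],
)

```text
time: 26.1
tool_pos: [0.4978, 0.0318, 0.3121]
ee_rot: [-3.141, 0.001, 1.417]
wrist_force: [0.1, 0.1, -0.2]
width: 0.0266
finger_force: 30.0
```

Emit:
step_arm(
  commands=[
    [[0,0,0.7,0,0,0,20],[0,0,0,0,0,0,20]],
  ],
)

```text
time: 26.35
tool_pos: [0.4978, 0.0318, 0.3115]
ee_rot: [3.141, 0.001, 1.417]
wrist_force: [0.1, 0.3, -0.6]
width: 0.0269
finger_force: 30.0
```

Emit:
step_arm(
  commands=[
    [[0,0,0.6,0,0,0,20],[0,0,0,0,0,0,20]],
  ],
)

```text
time: 26.6
tool_pos: [0.4978, 0.0318, 0.3115]
ee_rot: [3.141, 0.001, 1.417]
wrist_force: [-2.2, -0.1, 2.7]
width: 0.0267
finger_force: 30.0
```

The foot is on the floor. Releasing gently.

Emit:
step_arm(
  commands=[
    [[0,0,0,0,0,0,27],[0,0,0,0,0,0,28],[0,0,0,0,0,0,30],[0,0,0,0,0,0,36],[0,0,0,0,0,0,44],[0,0,0,0,0,0,44],[0,0,-10,0,0,0,44],[0,0,-30,0,0,0,44],[0,0,-50,0,0,0,44],[0,0,-50,0,0,0,44],[-30,0,0,0,0,0,44],[-30,0,0,0,0,0,44],[0,0,0,0,0,0,44],[0,0,0,0,0,0,44]],
  ],
)

```text
time: 28.35
tool_pos: [0.4886, -0.027, 0.4513]
ee_rot: [3.141, 0.0, 1.417]
wrist_force: [0.3, -1.0, 0.6]
width: 0.0437
finger_force: 0.0
```

```bash
python3 - <<'E'
from ov import *
s=snap("wrist"); t=snap("side")
a=cv2.resize(np.array(s["color"])[20:200,170:350,::-1],(400,400),interpolation=cv2.INTER_CUBIC)
b=cv2.resize(np.array(t["color"])[130:290,180:340,::-1],(400,400),interpolation=cv2.INTER_CUBIC)
cv2.imwrite("pics/f1.png",np.hstack([a,b]))
E
```

```text
(no output)
```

View pics/f1.png

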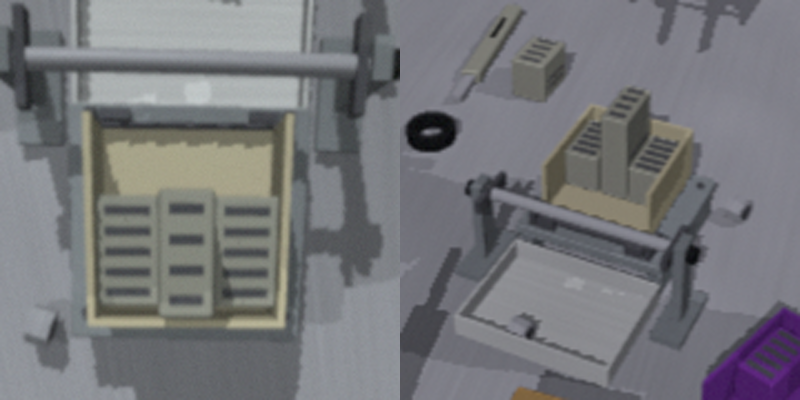

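The module (185,250 left; 625,140 right) stands upright between its neighbours, the nut is in the pan at (523,327), and the box is level.

```bash
python3 -c "
from bench import robot
print(robot.close_job())"
```

```text
the job is handed in; nothing more can be done
None
```

The job is handed in, with no verdict returned: the last pictures show the nut in the pan, the box level on its stand and the tall module upright in the bay between its neighbours, and the run took about 28 s of robot time.

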